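Take the bayonet filter cartridge out of its head

ROBOT

A 6-joint arm with a two-finger parallel gripper is mounted at the origin on a cart in front of the work surface, level with it; the furniture and walls round the work are solid. World frame = base frame: x ahead of the robot, y to its left, z up, the work surface at z = 0. Lengths are in m, angles in rad, forces in N, time in s.
With the tool pointing down it reaches from about 0.275 to 0.975 m from the base axis. Payload 8.4 kg.
Tool frame: the origin (TCP) lies midway between the tips of the shut fingers; the grasp point (between the pads) lies 19 mm behind it; z points along the fingers, y is the line along which they close (so a half turn about z gives the same grasp; the last joint's range is limited). The gripper opens to 92 mm and grips with 3 to 60 N. Pads are 20 mm wide; open, the fingers measure 128 mm over their backs; the gripper's body (75 mm by 189 mm) begins 69 mm behind the grasp point.
Start: joints at [-1.192, 0.353, 1.633, -0, 1.155, -0.002], TCP at [0.232, -0.58, 0.215] pointing down, gripper open.
Joint ranges: [-2.63, 2.63], [-0.92, 2.1], [0.06, 2.66], [-1.3, 4.44], [0, 2.69], [-3.02, 3.02]. Speed limits (rad/s): [2.22, 2.22, 2.79, 3.14, 3.14, 3.14].

INTERFACE

Orientations are given as a rotation vector (axis times angle).
In Python, from workcell import arm, snapshot, recognise, tip_of gives the robot as it stands.
- The arm moves only by the shell command python3 -m inch 'ROWS'. ROWS is text: rows parted by semicolons, each of 7 numbers parted by spaces: the shift along the world's x, y, z in m, then the turn, a rotation vector about the world's x, y, z in degrees, then the finger opening in m, from 0 to 0.0919. A call has 1 to 12 rows; each row is the pose to reach, as a shift and turn from the pose commanded when the call began; what a row does not reach only later rows make up. A row lasts 1/10 s, in which the tool goes at most 50 mm and 8.59 degrees, less where a joint would pass 70% of its speed; a pose out of reach is approached as far as the arm can. A call with a gripper value outside its range is refused whole. The fingers move at their own pace and stop on an object; the grip force is fixed at half the most. Time passes only in rows, so rows that repeat a pose let the fingers close. It gives the time, the measured TCP pose, the force, the opening and the grip force at its end, in the units of the state.
- arm.observe(): the state, without advancing time (a new reading comes with each control period).
- snapshot(name): name is "scene" or "top" or "wrist"; returns a dict with "pixels" (480x640x3 uint8, red, green, blue), "K" (3x3 intrinsics, pixels), "origin" and "orientation" of the camera in the world; the wrist camera has in their place "T_tool_cam" (4x4, takes a point from camera to tool coordinates, whose origin is the TCP and whose axes are the flange's). Camera axes: x right, y up, looking along -z (the intrinsics and any distortion apply to the point x, -y, -z); pixel columns grow to the right and rows downward; lengths in m; the calibration is good to about 2 mm. A picture is of the moment at which its call begins: read the wrist's pose just before it. There is no depth.
- arm.job_done(): hands the job in; it is judged then, once.
Trained networks look in a picture, given as the dict that the camera call returned (one of the last four; its "shot" number tells which), for a name from the list of things; names that differ only in an ending like _2 or _b are one class to them, and where a whole thing is asked for, a point or a joint stands for the part that bears it (a point fixed in the world has none). Each returns a list of dicts, best first, with "conf" (0 to 1); they miss things now and then, are a little off and sometimes report something else, mostly with a low value. They report only what shows in the picture. A call takes as long as a camera call. They do not tell look-alikes from the thing itself.
- recognise(picture, target): "point" ([x, y, z] in m, in world coordinates, good to about 4 mm: the middle of the surface that is visible of it).
- tip_of(picture, target): "point" ([x, y, z] in m, in world coordinates, good to about 4 mm: a listed point, or the origin of a listed thing).
The state is a dict: "clock": time; "qpos": joint angles; "qvel": joint speeds; "effort": joint torques, N m; "eef_pos": TCP position; "orientation": TCP orientation; "force": force on the tool from outside, world axes, zero at the start; "ft_torque": the same for the moment, N m; "width": finger opening in m; "grasp_force": force on a finger pad.
Only numpy, scipy, OpenCV 4.12 (cv2) and the standard library are available. Lean on these libraries where they do the work, as an engineer would, in place of code of your own. Each camera call takes 0.05 s, during which the arm holds its last target. There are 200 camera calls.

TASK

Unlock the filter cartridge in the filter head by turning its black grip bar anticlockwise (seen from above) until its hidden lugs find the entry slots - it only comes up there, short of there or past there it catches, so feel for the place with light pulls. Lift it out and set it down gently, standing upright on its foot in the steel drip tray, and let go. Leave the other things on the bench where they are.

Things in the scene. Friction and masses are not known exactly. Their poses are not given: they have to be found in the camera images.
- filter: the filter cartridge, loose, 97 mm tall, 0.25 to 0.5 kg, at first locked in the head with its foot 8 mm above the head's underside. Origin: centre of its flat round foot; z up along its axis; x along the grip bar. From the foot up: steel cylinder 48 mm in diameter, z 0 to 52 mm; aluminium cap 80 mm in diameter, z 52 to 61 mm; upright black grip bar, z 61 to 97 mm
- grip_bar (a point): a point in the cartridge's black grip bar, on its axis, 84 mm above the foot and 13 mm below the bar's top: a good height to grip. The bar is 66 mm long (x), 14 mm thick (y) and 36 mm high, to be gripped across its 14 mm. The turn may need more than one grasp
- lugs (a point): middle of the cartridge's two lugs (+x and -x, each 12 mm wide, 8 mm high, reaching 33 mm from the axis), on the axis, 34 mm above the foot. In the head they turn freely but rise only 1 mm before catching, except at the slots: there they rise. The slots' middle lies 43 to 112 degrees (0.75 to 1.95 rad) anticlockwise of the start, different each time and not to be seen
- mouth (a point): centre of the round mouth of the head, level with its rim 58 mm above the bench. The cartridge has 1.5 mm of play sideways in it. It is free to rise over only about 0.25 rad (15 degrees) of turn; about 25 degrees past that is a hard stop, with the lugs caught again, and another hard stop lies clockwise of the start. Raised by 55 mm, the cartridge is clear of the head
- head: the filter head, fixed to the bench: grey foot plate 130 x 100 x 8 mm with a round aluminium bowl, 92 mm in diameter, its rim 58 mm above the bench, and pipe stubs on its +y and -y sides. Origin: centre of the underside, on the bowl's upright axis; z up. Where the slots lie inside cannot be told from its yaw
- tray: the drip tray, steel, fixed: square, 150 x 150 mm outside, walls 4 mm thick and 20 mm high, floor 4 mm thick. Origin: centre of the underside; x and y along its sides
- indicator: a dark hand-held indicator lying on the bench, 163 x 67 x 28 mm, bystander; origin: centre of its underside
- test_gauge: a round pressure gauge lying on the bench, 105 x 68 x 32 mm, bystander; origin: centre of its underside
- spanner_1: a spanner lying on the bench, 166 mm long, 40 mm wide, bystander; origin: centre of its underside
There are look-alikes about, which are no part of the job. There is more than one size of the tray; the job needs the larger. What is shaped like the filter but purple is not meant.

How it is judged:
By the outcome, as a careful person would: the job done as asked, in the order asked, and still so for the second after the job is handed in, with the robot touching nothing.
It also fails if it takes over 72 s, if anything falls off the work surface, if the arm or the gripper's body presses on something with over 40 N, if the wrist force passes 120 N, or if a joint passes its speed limit or range.

## Working session

There is one attempt and no reset: what is moved stays moved. The work goes in short steps, Python scripts to look and compute and a shell command to move; the robot and the scene stay as the last step left them, time stands still between calls to the robot, and variables do not carry over. Pictures are saved under pics/ and viewed, at most 10 in all, crops included, and the job is handed in when it is done.

```bash
mkdir -p pics
cat > h.py <<'E'
import cv2,numpy as np
from workcell import arm,snapshot,recognise,tip_of
def save(s,n): cv2.imwrite(f'pics/{n}.png',cv2.cvtColor(s['pixels'],cv2.COLOR_RGB2BGR))
def pix(s,p):
    from scipy.spatial.transform import Rotation as R
    o=np.array(s['orientation']); M=o if o.shape==(3,3) else R.from_rotvec(o).as_matrix()
    c=M.T@(np.array(p)-s['origin']); K=np.array(s['K']); q=K@np.array([c[0],-c[1],-c[2]]); return (q[:2]/q[2]).round()
E
python3 - <<'E'
from h import *
t=snapshot('top');save(t,'top');s=snapshot('scene');save(s,'scene')
print({k:v for k,v in t.items() if k!='pixels'})
for n in ['filter','grip_bar','tray','head','mouth']:
    for nm,im in (('top',t),('scene',s)):
        print(n,nm,[(np.round(d['point'],3),round(d['conf'],2)) for d in tip_of(im,n)])
print(arm.observe())
E
```

```text
{'K': array([[590.09777309,   0.        , 316.32802158],
       [  0.        , 590.09777309, 235.52391093],
       [  0.        ,   0.        ,   1.        ]]), 'origin': array([ 0.34166824, -0.19667066,  1.56611405]), 'orientation': array([ 0.13271089, -0.12282664, -1.57321128]), 'shot': 1}
filter top [(array([0.456, 0.117, 0.01 ]), 0.73), (array([0.6  , 0.109, 0.002]), 0.58)]
filter scene [(array([0.458, 0.11 , 0.06 ]), 0.72), (array([ 0.604,  0.102, -0.001]), 0.57), (array([0.454, 0.117, 0.007]), 0.54)]
grip_bar top [(array([0.598, 0.103, 0.08 ]), 0.92), (array([0.454, 0.116, 0.091]), 0.62)]
grip_bar scene [(array([0.597, 0.102, 0.083]), 0.73), (array([0.454, 0.114, 0.089]), 0.63)]
tray top [(array([ 0.44 , -0.621, -0.002]), 0.65), (array([ 0.514, -0.148,  0.   ]), 0.58)]
tray scene [(array([ 0.51 , -0.15 ,  0.002]), 0.91)]
head top [(array([0.455, 0.112, 0.002]), 0.79)]
head scene [(array([ 0.452,  0.115, -0.002]), 0.8)]
mouth top [(array([0.461, 0.118, 0.058]), 0.86)]
mouth scene [(array([0.454, 0.112, 0.06 ]), 0.9)]
{'clock': 0.6, 'qpos': array([-1.19238490e+00,  3.52942012e-01,  1.63344101e+00,  1.74361704e-06,
        1.15517220e+00, -2.41184135e-03]), 'qvel': array([-2.06903829e-03, -8.21502127e-05,  1.65298508e-03, -5.14073319e-05,
        4.00874333e-04,  1.61905683e-04]), 'effort': array([-1.66096811e-04, -5.93472254e+01, -3.34448469e+01,  6.96743047e-02,
        1.60348462e-02, -3.58387206e-05]), 'eef_pos': array([ 0.23229363, -0.58021913,  0.21460163]), 'orientation': array([3.08477720e+00, 5.94579591e-01, 1.34494887e-05]), 'force': array([ 0.06598031,  0.12160261, -0.1543707 ]), 'ft_torque': array([-0.01529764, -0.01652928, -0.02844737]), 'grasp_force': 0.0, 'width': 0.09168487789319257}
```

View pics/top.png

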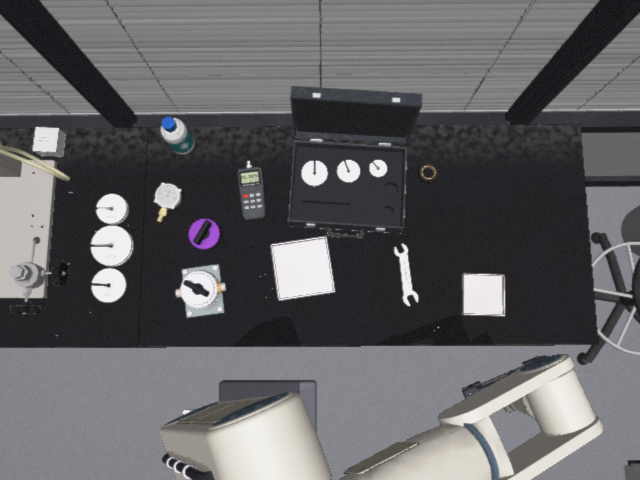

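View pics/scene.png

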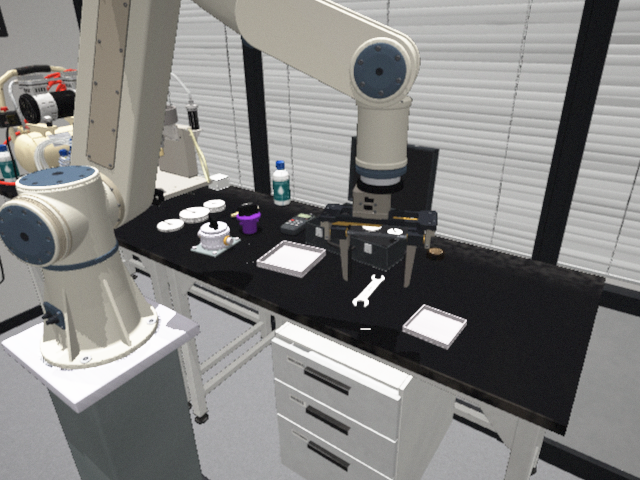

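Candidates: filters are the aluminium one in the head at top (200,291) and the purple one at (204,233), which is a decoy. Trays are the large one at (303,268) and the small one at (484,295). I choose (200,291) and (303,268), and check with a crop.

Run:
```python
from h import *
t=snapshot('top')
print(pix(t,[.455,.114,.09]),pix(t,[.512,-.149,.0]),pix(t,[.455,.114,0]))
c=t['pixels'][250:330,150:257]
cv2.imwrite('pics/crop.png',cv2.cvtColor(cv2.resize(c,None,fx=7,fy=7,interpolation=cv2.INTER_CUBIC),cv2.COLOR_RGB2BGR))
```

```text
[196. 287.] [302. 268.] [203. 290.]
```

View pics/crop.png

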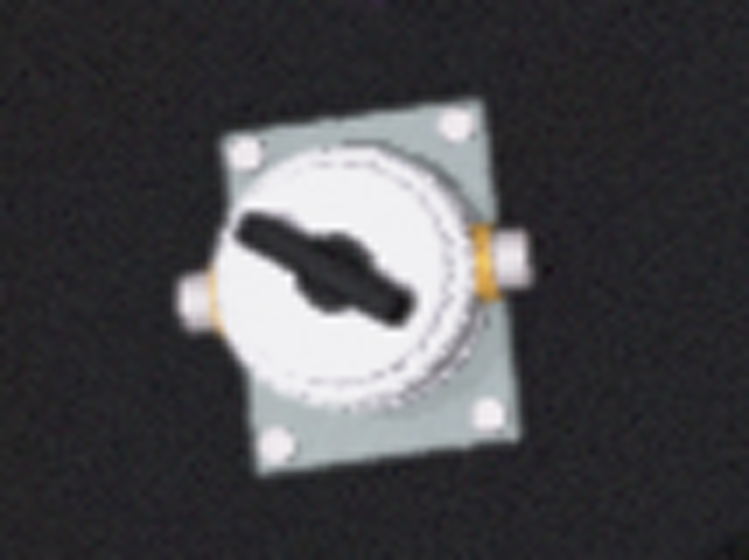

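The crop shows the white/aluminium filter with its black bar running from about top px (186,282) to (207,295), so roughly 60° world yaw. This is the right one, not the purple. I go above it with the fingers closing across the bar (turn of about +38°).

```bash
python3 -m inch '0.02 0.045 0.03 0 0 8 0.0919; 0.05 0.09 0.04 0 0 16 0.0919; 0.08 0.135 0.04 0 0 24 0.0919; 0.1 0.18 0.04 0 0 32 0.0919; 0.12 0.225 0.04 0 0 38 0.0919; 0.14 0.27 0.04 0 0 38 0.0919; 0.15 0.315 0.04 0 0 38 0.0919; 0.16 0.36 0.04 0 0 38 0.0919; 0.17 0.405 0.04 0 0 38 0.0919; 0.18 0.45 0.04 0 0 38 0.0919; 0.19 0.49 0.04 0 0 38 0.0919; 0.2 0.53 0.04 0 0 38 0.0919'
python3 -c "
from h import *;o=arm.observe();print(o['eef_pos'],o['orientation'],o['qpos'])"
```

```text
clock: 1.85
eef_pos: [0.4325, -0.0484, 0.255]
orientation: [2.722, 1.567, 0.001]
force: [-0.5, -0.2, 1.5]
width: 0.0921
grasp_force: 0.0
[ 0.43245832 -0.04838021  0.25495852] [2.72241451e+00 1.56658659e+00 1.26830070e-03] [-1.14844263e-01  5.40201612e-03  1.96855051e+00 -1.59229411e-05
  1.16662468e+00  4.11628327e-01]
```

```bash
python3 -m inch '0.008 0.045 0 0 0 0 0.0919; 0.014 0.09 -0.01 0 0 0 0.0919; 0.02 0.13 -0.02 0 0 0 0.0919; 0.023 0.163 -0.025 0 0 0 0.0919; 0.023 0.163 -0.025 0 0 0 0.0919; 0.023 0.163 -0.025 0 0 0 0.0919; 0.023 0.163 -0.025 0 0 0 0.0919'
cat >> h.py <<'E'
def wrist():
    from scipy.spatial.transform import Rotation as R
    o=arm.observe(); w=snapshot('wrist'); T=np.eye(4); T[:3,:3]=R.from_rotvec(o['orientation']).as_matrix(); T[:3,3]=o['eef_pos']
    w['W']=T@np.array(w['T_tool_cam']); return w,o
def unproj(w,uv,z):
    K=np.array(w['K']); d=np.linalg.solve(K,[uv[0],uv[1],1]); d=w['W'][:3,:3]@[d[0],-d[1],-d[2]]; c=w['W'][:3,3]
    return c+d*(z-c[2])/d[2]
E
python3 - <<'E'
from h import *
w,o=wrist(); save(w,'w1'); print(o['eef_pos'],w['K'],w['W'])
for n in ['grip_bar','mouth','filter']: print(n,[(np.round(d['point'],4),round(d['conf'],2)) for d in tip_of(w,n)])
E
```

```text
clock: 2.55
eef_pos: [0.4552, 0.1121, 0.2298]
orientation: [2.723, 1.566, -0.0]
force: [-0.1, 0.1, 0.5]
width: 0.092
grasp_force: 0.0
[0.45523311 0.11207351 0.22975284] [[388.06733116   0.         311.91101605]
 [  0.         388.06733116 234.31861065]
 [  0.           0.           1.        ]] [[ 8.63679226e-01  4.86336620e-01  1.32419358e-01  4.93631860e-01]
 [-5.04041808e-01  8.33224663e-01  2.27329092e-01  1.76146301e-01]
 [ 2.23387529e-04 -2.63084307e-01  9.64772822e-01  3.99622158e-01]
 [ 0.00000000e+00  0.00000000e+00  0.00000000e+00  1.00000000e+00]]
grip_bar [(array([0.4562, 0.1139, 0.0921]), 0.69)]
mouth []
filter [(array([0.5977, 0.1012, 0.0035]), 0.6), (array([0.4549, 0.1115, 0.0085]), 0.58)]
```

View pics/w1.png

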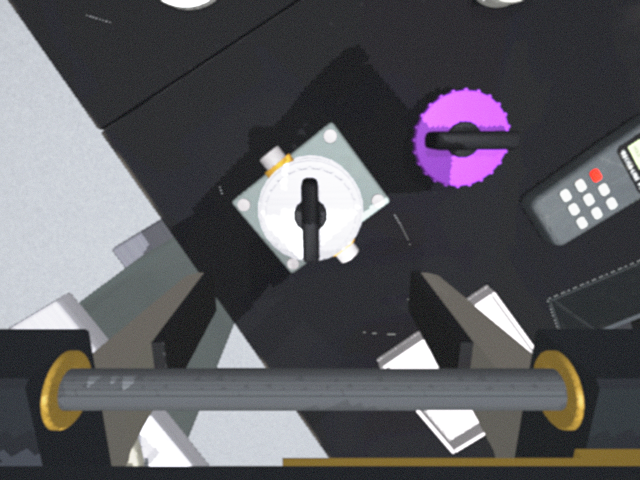

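The wrist view shows the bar vertical in the image from (310,180) to (312,260), between the finger directions; the hub is low, and the purple filter is at (463,138), off to the side.

Run:
```python
from h import *
w,o=wrist()
g=cv2.cvtColor(w['pixels'],cv2.COLOR_RGB2HSV)[...,2]
for uv in [(310,180),(312,260)]: print(unproj(w,uv,.105))
m=np.zeros_like(g);cv2.circle(m,(311,207),46,255,-1); d=((g<70)&(m>0)).astype(np.uint8)
n,l,s,c=cv2.connectedComponentsWithStats(d); print(s[1:],c[1:])
d=np.argwhere(l==1+np.argmax(s[1:,4])); 
for r in (182,190,235,245): x=d[d[:,0]==r][:,1]; print(r,x.min() if len(x) else 0,x.max() if len(x) else 0, unproj(w,(x.mean(),r),.105) if len(x) else 0)
```

```text
[0.47371613 0.14413279 0.105     ]
[0.44268799 0.0881119  0.105     ]
[[ 296  179   29   74 1052]
 [ 324  218    1    1    1]
 [ 322  222    1    1    1]
 [ 311  242    1    1    1]] [[310.02186312 210.98003802]
 [324.         218.        ]
 [322.         222.        ]
 [311.         242.        ]]
182 303 315 [0.47229332 0.14320894 0.105     ]
190 302 316 [0.46919875 0.13794572 0.105     ]
235 304 317 [0.45307001 0.10611173 0.105     ]
245 304 317 [0.44902967 0.09894805 0.105     ]
```

```bash
python3 -m inch '0.002 0.003 -0.03 0 0 2 0.0919; 0.002 0.003 -0.065 0 0 2 0.0919; 0.002 0.003 -0.1 0 0 2 0.07; 0.002 0.003 -0.13 0 0 2 0.06; 0.002 0.003 -0.145 0 0 2 0.05; 0.002 0.003 -0.155 0 0 2 0.045; 0.002 0.003 -0.155 0 0 2 0.04;  0.002 0.003 -0.155 0 0 2 0.035'
python3 -m inch '0 0 0 0 0 0 0.02; 0 0 0 0 0 0 0.01; 0 0 0 0 0 0 0; 0 0 0 0 0 0 0; 0 0 0 0 0 0 0; 0 0 0 0 0 0 0'
```

```text
clock: 3.6
eef_pos: [0.4578, 0.1157, 0.0752]
orientation: [2.696, 1.613, 0.001]
force: [0.3, 0.9, 0.4]
width: 0.0458
grasp_force: 0.0
clock: 4.2
eef_pos: [0.4573, 0.1158, 0.0747]
orientation: [-2.695, -1.614, -0.0]
force: [-1.4, -0.0, 2.1]
width: 0.0139
grasp_force: 30.0
```

```bash
python3 -m inch '0 0 0 0 0 6 0; 0 0 0 0 0 13 0; 0 0 0 0 0 20 0; 0 0 0 0 0 27 0; 0 0 0 0 0 34 0; 0 0 0 0 0 38 0; 0 0 0 0 0 38 0; 0 0 0 0 0 38 0'
python3 -m inch '0 0 0.001 0 0 0 0; 0 0 0.002 0 0 0 0; 0 0 0.003 0 0 0 0; 0 0 0.003 0 0 0 0; 0 0 0.003 0 0 0 0'
```

```text
clock: 5.0
eef_pos: [0.4555, 0.1157, 0.0747]
orientation: [-2.022, -2.401, 0.004]
force: [-6.8, 0.5, 11.9]
width: 0.0138
grasp_force: 30.0
clock: 5.5
eef_pos: [0.4556, 0.1158, 0.0759]
orientation: [-2.022, -2.401, 0.003]
force: [0.0, 6.6, -21.0]
width: 0.0139
grasp_force: 30.0
```

```bash
python3 -m inch '0 0 -0.0025 0 0 0 0; 0 0 -0.0025 0 0 7 0; 0 0 -0.0025 0 0 7 0; 0 0 -0.0015 0 0 7 0; 0 0 0 0 0 7 0; 0 0 0 0 0 7 0; 0 0 0 0 0 7 0'
```

```text
clock: 6.2
eef_pos: [0.4555, 0.1158, 0.0759]
orientation: [-1.871, -2.52, 0.003]
force: [-1.8, 6.2, -21.0]
width: 0.0136
grasp_force: 30.0
```

```bash
python3 -m inch '0 0 -0.0025 0 0 0 0; 0 0 -0.0025 0 0 7 0; 0 0 -0.0025 0 0 7 0; 0 0 -0.0015 0 0 7 0; 0 0 0 0 0 7 0; 0 0 0 0 0 7 0; 0 0 0 0 0 7 0'
```

```text
clock: 6.9
eef_pos: [0.4553, 0.1158, 0.0759]
orientation: [-1.714, -2.629, 0.003]
force: [-2.0, 6.1, -20.4]
width: 0.0139
grasp_force: 30.0
```

```bash
python3 -m inch '0 0 -0.0025 0 0 0 0; 0 0 -0.0025 0 0 7 0; 0 0 -0.0025 0 0 7 0; 0 0 -0.0015 0 0 7 0; 0 0 0 0 0 7 0; 0 0 0 0 0 7 0; 0 0 0 0 0 7 0'
```

```text
clock: 7.6
eef_pos: [0.4552, 0.1158, 0.0759]
orientation: [-1.55, -2.729, 0.003]
force: [-3.3, 6.3, -19.6]
width: 0.0138
grasp_force: 30.0
```

```bash
python3 -m inch '0 0 -0.0025 0 0 0 0; 0 0 -0.0025 0 0 7 0; 0 0 -0.0025 0 0 7 0; 0 0 -0.0015 0 0 7 0; 0 0 0 0 0 7 0; 0 0 0 0 0 7 0; 0 0 0 0 0 7 0'
```

```text
clock: 8.3
eef_pos: [0.455, 0.1157, 0.0758]
orientation: [-1.38, -2.818, 0.003]
force: [-2.8, 6.0, -18.1]
width: 0.0137
grasp_force: 30.0
```

```bash
python3 -m inch '0 0 -0.0025 0 0 0 0; 0 0 -0.0025 0 0 7 0; 0 0 -0.0025 0 0 7 0; 0 0 -0.0015 0 0 7 0; 0 0 0 0 0 7 0; 0 0 0 0 0 7 0; 0 0 0 0 0 7 0'
```

```text
clock: 9.0
eef_pos: [0.4548, 0.1156, 0.0758]
orientation: [-1.206, -2.897, 0.004]
force: [-3.5, 5.2, -18.4]
width: 0.0136
grasp_force: 30.0
```

```bash
python3 -c "from h import *;o=arm.observe();print(o['qpos'],o['eef_pos'],o['force'])"
```

```text
[ 2.45173240e-01  3.11482000e-01  2.07325780e+00  8.56522337e-04
  7.61568223e-01 -5.37457017e-01] [0.45483636 0.11556834 0.0758447 ] [ -3.51664343   5.18199177 -18.36340408]
```

```bash
python3 -m inch '0 0 -0.0025 0 0 0 0; 0 0 -0.0025 0 0 7 0; 0 0 -0.0025 0 0 7 0; 0 0 -0.0015 0 0 7 0; 0 0 0 0 0 7 0; 0 0 0 0 0 7 0; 0 0 0 0 0 7 0'
```

```text
clock: 9.7
eef_pos: [0.4548, 0.1154, 0.0759]
orientation: [-1.026, -2.965, 0.004]
force: [-4.4, 3.8, -20.8]
width: 0.0137
grasp_force: 30.0
```

```bash
python3 -m inch '0 0 -0.0025 0 0 0 0; 0 0 -0.0025 0 0 7 0; 0 0 -0.0025 0 0 7 0; 0 0 -0.0015 0 0 7 0; 0 0 0 0 0 7 0; 0 0 0 0 0 7 0; 0 0 0 0 0 7 0'
```

```text
clock: 10.4
eef_pos: [0.4547, 0.1152, 0.0763]
orientation: [-0.843, -3.022, 0.004]
force: [-6.1, 1.4, -16.0]
width: 0.0138
grasp_force: 30.0
```

```bash
python3 -m inch '0 0 -0.0025 0 0 0 0; 0 0 -0.0025 0 0 7 0; 0 0 -0.0025 0 0 7 0; 0 0 -0.0015 0 0 7 0; 0 0 0 0 0 7 0; 0 0 0 0 0 7 0; 0 0 0 0 0 7 0'
```

```text
clock: 11.1
eef_pos: [0.4549, 0.115, 0.0771]
orientation: [-0.657, -3.068, 0.004]
force: [-8.7, -1.6, -3.7]
width: 0.0136
grasp_force: 30.0
```

```bash
python3 -m inch '-0.0006 0 0 0 0 4 0; -0.0006 0 0.002 0 0 4 0; -0.0006 0 0.004 0 0 4 0; -0.0006 0 0.006 0 0 4 0; -0.0006 0 0.008 0 0 4 0; -0.0006 0 0.008 0 0 4 0'
```

```text
clock: 11.7
eef_pos: [0.4549, 0.1151, 0.0853]
orientation: [-0.55, -3.09, 0.003]
force: [-7.3, -1.6, -2.6]
width: 0.0139
grasp_force: 30.0
```

It's coming up freely. Lift clear, correcting sideways for the push.

```bash
python3 -m inch '-0.0008 0 0.006 0 0 0 0; -0.0008 0 0.014 0 0 0 0; -0.0008 0 0.022 0 0 0 0; -0.0008 0 0.03 0 0 0 0; -0.0008 0 0.038 0 0 0 0; -0.0008 0 0.046 0 0 0 0; -0.0008 0 0.056 0 0 0 0; -0.0008 0 0.066 0 0 0 0; -0.0008 0 0.08 0 0 0 0; -0.0008 0 0.1 0 0 0 0; -0.0008 0 0.1 0 0 0 0'
python3 - <<'E'
from h import *
s=snapshot('scene');save(s,'s2');t=snapshot('top')
for nm,im in (('s',s),('t',t)): 
  for n in ('tray','filter','grip_bar'): print(nm,n,[(np.round(d['point'],4),round(d['conf'],2)) for d in tip_of(im,n)])
c=t['pixels'][180:350,150:400]
cv2.imwrite('pics/c2.png',cv2.cvtColor(np.hstack([cv2.resize(c,(400,272)),cv2.resize(s['pixels'][160:330,130:380],(400,272))]),cv2.COLOR_RGB2BGR))
E
```

```text
clock: 12.8
eef_pos: [0.4582, 0.1163, 0.1885]
orientation: [0.55, 3.088, 0.004]
force: [0.1, -0.9, -3.3]
width: 0.0136
grasp_force: 30.0
s tray [(array([ 0.4399, -0.6246, -0.0026]), 0.64), (array([ 0.5146, -0.1489,  0.0033]), 0.56)]
s filter [(array([0.4585, 0.1203, 0.1212]), 0.9)]
s grip_bar [(array([0.6005, 0.1034, 0.0826]), 0.87), (array([0.4574, 0.1155, 0.2024]), 0.75)]
t tray [(array([ 0.5107, -0.1445, -0.0009]), 0.87), (array([ 0.4395, -0.6204, -0.0051]), 0.87)]
t filter [(array([0.6019, 0.1066, 0.0018]), 0.87), (array([0.4626, 0.1146, 0.123 ]), 0.57), (array([0.4586, 0.1173, 0.0586]), 0.25)]
t grip_bar [(array([0.5987, 0.1021, 0.0798]), 0.9), (array([0.4607, 0.1161, 0.2036]), 0.59)]
```

View pics/c2.png

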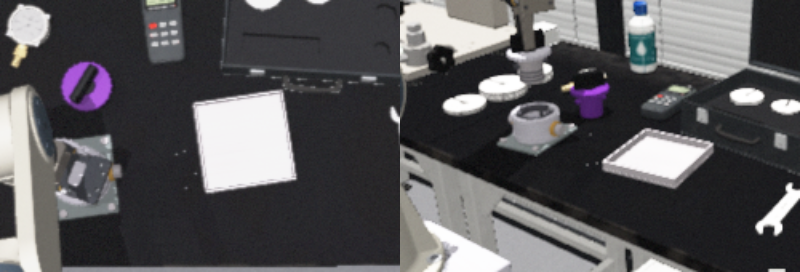

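The filter is out (held above the head at right half (525,65)); the head is empty, and the large tray is free at (0.511,-0.147). Carry it there.

```bash
python3 -m inch '0.003 -0.015 0 0 0 0 0; 0.008 -0.04 0 0 0 0 0; 0.014 -0.075 0 0 0 0 0; 0.02 -0.11 0 0 0 0 0; 0.027 -0.145 0 0 0 0 0; 0.034 -0.18 0 0 0 0 0; 0.04 -0.215 0 0 0 0 0; 0.045 -0.24 0 0 0 0 0; 0.048 -0.256 0 0 0 0 0; 0.05 -0.265 0 0 0 0 0; 0.05 -0.265 0 0 0 0 0; 0.05 -0.265 0 0 0 0 0'
python3 -m inch '0 0 -0.015 0 0 0 0; 0 0 -0.035 0 0 0 0; 0 0 -0.055 0 0 0 0; 0 0 -0.075 0 0 0 0; 0 0 -0.09 0 0 0 0; 0 0 -0.1 0 0 0 0; 0 0 -0.105 0 0 0 0; 0 0 -0.107 0 0 0 0; 0 0 -0.107 0 0 0 0; 0 0 -0.107 0 0 0 0'
python3 - <<'E'
from h import *
s=snapshot('scene')
o=arm.observe();print(o['eef_pos'],o['force'],o['ft_torque'])
cv2.imwrite('pics/c3.png',cv2.cvtColor(cv2.resize(s['pixels'][180:300,230:390],(800,600)),cv2.COLOR_RGB2BGR))
E
```

```text
clock: 14.4
eef_pos: [0.5056, -0.1484, 0.1853]
orientation: [-0.55, -3.092, -0.001]
force: [0.3, -0.6, -2.3]
width: 0.014
grasp_force: 30.0
clock: 15.4
eef_pos: [0.5064, -0.1493, 0.0792]
orientation: [0.55, 3.092, -0.0]
force: [0.7, 0.5, -3.8]
width: 0.0138
grasp_force: 30.0
[ 0.50634468 -0.14933514  0.07920812] [-0.39984361  0.0282037  -3.74042573] [ 0.01009378 -0.11725247  0.04083389]
```

View pics/c3.png

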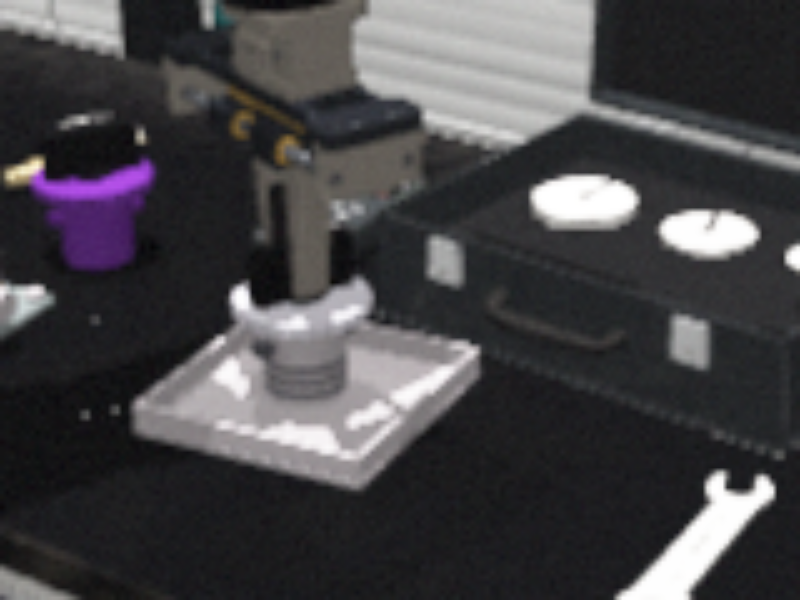

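Upright above the tray, foot at crop (305,390), near the centre. Lower it by feel.

```bash
python3 -m inch '0 0 -0.002 0 0 0 0; 0 0 -0.004 0 0 0 0; 0 0 -0.0055 0 0 0 0; 0 0 -0.0065 0 0 0 0; 0 0 -0.0065 0 0 0 0; 0 0 -0.0065 0 0 0 0'
```

```text
clock: 16.05
eef_pos: [0.5059, -0.1492, 0.0721]
orientation: [-0.55, -3.093, -0.0]
force: [-0.2, 0.3, -3.1]
width: 0.0139
grasp_force: 30.0
```

```bash
python3 -m inch '0 0 -0.0005 0 0 0 0; 0 0 -0.001 0 0 0 0; 0 0 -0.001 0 0 0 0; 0 0 -0.001 0 0 0 0'
```

```text
clock: 16.45
eef_pos: [0.5059, -0.1492, 0.0711]
orientation: [-0.55, -3.093, 0.0]
force: [-0.6, -0.4, -2.8]
width: 0.0134
grasp_force: 30.0
```

```bash
python3 -m inch '0 0 -0.0005 0 0 0 0; 0 0 -0.001 0 0 0 0; 0 0 -0.001 0 0 0 0; 0 0 -0.001 0 0 0 0'
```

```text
clock: 16.85
eef_pos: [0.506, -0.1493, 0.0707]
orientation: [0.55, 3.093, -0.0]
force: [-1.9, 0.4, 5.8]
width: 0.0139
grasp_force: 30.0
```

Contact. Open and withdraw.

```bash
python3 -m inch '0 0 0 0 0 0 0.016; 0 0 0 0 0 0 0.02; 0 0 0 0 0 0 0.03; 0 0 0 0 0 0 0.05; 0 0 0 0 0 0 0.06; 0 0 0 0 0 0 0.06; 0 0 0.01 0 0 0 0.06; 0 0 0.03 0 0 0 0.06; 0 0 0.06 0 0 0 0.06; 0 0 0.1 0 0 0 0.06; 0 0 0.14 0 0 0 0.06; 0 0 0.14 0 0 0 0.06'
python3 -m inch '0 0 0 0 0 0 0.06; 0 0 0 0 0 0 0.06; 0 0 0 0 0 0 0.06'
python3 - <<'E'
from h import *
s=snapshot('scene');print([(np.round(d['point'],4),round(d['conf'],2)) for d in tip_of(s,'filter')])
cv2.imwrite('pics/c4.png',cv2.cvtColor(cv2.resize(s['pixels'][180:300,230:390],(800,600)),cv2.COLOR_RGB2BGR))
E
```

```text
clock: 18.05
eef_pos: [0.509, -0.1502, 0.2162]
orientation: [0.549, 3.084, -0.002]
force: [-0.1, -0.3, -0.4]
width: 0.0603
grasp_force: 0.0
clock: 18.35
eef_pos: [0.505, -0.149, 0.2088]
orientation: [-0.55, -3.091, -0.0]
force: [-0.2, -0.2, 0.2]
width: 0.0597
grasp_force: 0.0
[(array([0.602 , 0.1013, 0.0042]), 0.82), (array([ 0.507 , -0.1453,  0.0031]), 0.6)]
```

View pics/c4.png

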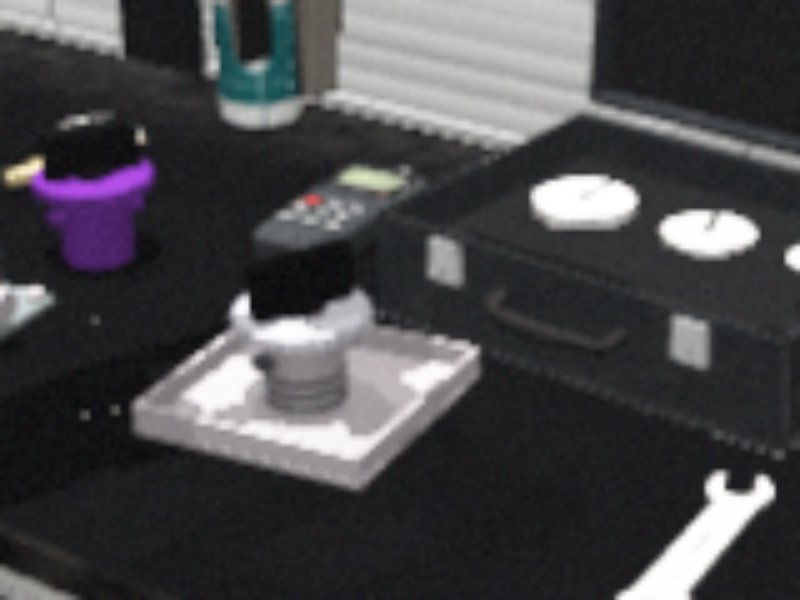

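The filter stands upright in the tray (crop (305,400)), the gripper is clear, and the things beside the tray look undisturbed.

```bash
python3 -c "from workcell import arm;print(arm.job_done())"
```

```text
the job is handed in; nothing more can be done
None
```

The filter came free about 94–98° anticlockwise of the start; it now stands upright in the larger drip tray with the gripper clear, and the job was handed in at about 18 s on the robot's clock.

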